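Show the pump dial to the camera with a hand mirror

ROBOT

A 6-joint arm with a two-finger parallel gripper is mounted at the origin on the work surface. World frame = base frame: x ahead of the robot, y to its left, z up, the work surface at z = 0. Lengths are in mm, angles in rad, forces in N, time in s.
With the tool pointing down it reaches from about 400 to 825 mm from the base axis. Payload 7 kg.
Tool frame: the origin (TCP) lies at the very end of the fingers, on their centre line; the grasp point (between the pads) lies 19 mm behind it; z points along the fingers, y is the direction in which the jaws open and shut (so a half turn about z gives the same grasp; the last joint's range is limited). The gripper opens to 88 mm and grips with 3 to 60 N. Pads are 19 mm wide; open, the fingers measure 130 mm over their backs; the gripper's body (78 mm by 193 mm) begins 47 mm behind the grasp point.
Start: joints at [-0.898, 0.359, 0.012, 0, -1.224, -0.288], TCP at [253.349, -625.627, 226.561] pointing down, gripper open.
Joint ranges: [-3.07, 3.07], [-1.43, 2.12], [-1.02, 1.25], [-3.03, 1.67], [-3.05, -0], [-3.03, 3.03]. Speed limits (rad/s): [2.39, 2.39, 3.01, 3.14, 3.14, 3.14].

INTERFACE

Orientations are given as a unit quaternion [x, y, z, w].
In Python, from plant import bot gives the robot as it stands. Calls block until the motion is done:
- bot.move_ptp(position, orientation): joint-space move of the TCP to a pose.
- bot.line_to(position, velocity=150, ori=None): straight line of the TCP; ori=None keeps the orientation; velocity is the mean speed in mm/s.
- bot.move_joints(angles): joint-space move.
- bot.move_gripper(opening, force=None): finger opening in mm; force is the grip in N (None keeps the last); returns when the fingers have stopped.
- bot.pause(seconds).
- bot.solve_ik(position, orientation): joint angles nearest the present ones, or None.
- bot.read_state(): the state.
- bot.camera(name): name is "scene" or "top" or "wrist"; returns the picture (384x512x3 uint8, red, green, blue); there is no depth.
- bot.get_calibration(name): a dict with "fx", "fy", "cx", "cy" (pixels), "view" (4x4, takes a point from world to camera coordinates); the wrist camera has in their place "T_tool_cam" (4x4, takes a point from camera to tool coordinates, whose origin is the TCP and whose axes are the flange's). Camera axes: x right, y up, looking along -z (the intrinsics and any distortion apply to the point x, -y, -z); pixel columns grow to the right and rows downward; lengths in mm; the calibration is good to about 2 mm. A picture is of the moment at which its call begins: read the wrist's pose just before it. get_calibration takes no time and is no camera call.
A pose or a line that the arm cannot do raises bot.Unreachable and nothing moves.
- bot.close_job(): hands the job in, once; it reports no verdict.
The state is a dict: "t": time; "joint_pos": joint angles; "qvel": joint speeds; "tau": joint torques, N m; "tcp_pos": TCP position; "eef_rot": TCP orientation; "contact_force": force on the tool from outside, world axes, zero at the start; "moment": the same for the moment, N m; "width": finger opening in mm.
Only numpy, scipy, OpenCV 4.12 (cv2) and the standard library are available. Lean on these libraries where they do the work, as an engineer would, in place of code of your own. Each camera call takes 0.05 s, during which the arm holds its last target. There are 200 camera calls.

TASK

The ball pump's dial and the little camera stand side by side on one board, looking the same way, so the camera cannot see the dial. Take the inspection mirror out of its stand by its handle and hold it up straight in front of the two, about 25 cm away, its glass angled so that the camera sees the dial in the middle of the mirror. Finish with the mirror still held steady in the gripper at that angle, and do not bump the pump or camera or shift the other things on the table.

Things in the scene. Friction and masses are not known exactly. Their poses are not given: they have to be found in the camera images.
- station: fixed plywood board 170 x 360 x 15 mm with ball pump and camera. Origin: underside, 5 mm ahead of the board's middle; z up; dial and lens look along +x; +y to the camera. Pump: black box, x -70..30, y -155..-25 mm, 165 mm high, its handle to 187; round dial in front. Camera: grey block on a post, black lens, y 55..125 mm, top at 160. Nothing lies ahead of x = 80 mm
- dial (a point): centre of the pump's white dial face (52 mm diameter, steel rim 60 mm), at (50, -90, 115) mm in the station's frame; axes as the station's
- lens (a point): centre of the camera's lens front, at (50, 90, 135) mm in the station's frame; axes as the station's
- midpoint (a point): point in the air halfway between dial and lens, at (50, 0, 125) mm in the station's frame. Held straight ahead of the station, a flat mirror shows the dial to the lens in the mirror's middle when the line square to the glass through its centre passes through this point
- stand: dark steel block 80 x 120 mm, 28 mm high, fixed to the table, with a slot 12.5 x 92 mm (long side along its y), open at the top, slot floor 6 mm above the table. Origin: centre of its underside
- mirror: inspection mirror, 0.16 kg, standing in the stand's slot, handle up, axes as the stand's. Origin: centre of its lower edge. Head 88 mm wide (y) and high (z), 10 thick (x), glass 80 x 80 mm on -x (at first the robot's side), back black. Straight rubber handle 18 (x) by 14 mm (y) on the centre line, z 88 to 190 mm: grip from above near z = 145 mm. Draw straight up over 25 mm to leave the slot
- mirror_face (a point): centre of the glass, at (-6, 0, 44) mm in the mirror's frame, axes as the mirror's: the glass looks along -x
- flask: dark steel vacuum flask, 88 mm diameter, 270 mm tall; bystander, loose on the table, upright; origin at the centre of its underside
- drink_bottle: sports bottle, 70 mm diameter, 200 mm tall; bystander, loose on the table, upright; origin at the centre of its underside
- mug: white mug, 80 mm diameter, 90 mm tall; bystander, loose on the table, upright; origin at the centre of its underside
- tape_roll: roll of sports tape lying flat, 100 mm diameter, 38 mm high; bystander, loose on the table, upright; origin at the centre of its underside
- lunch_tub: open white tub, 110 x 150 mm, 55 mm high; bystander, loose on the table, upright; origin at the centre of its underside
- puck_tin: round flat tin, 66 mm diameter, 30 mm high; bystander, loose on the table, upright; origin at the centre of its underside
There are look-alikes about, which are no part of the job. Leave any pink look-alike of the mirror alone.

How it is judged:
By the outcome, as a careful person would: the job done as asked, in the order asked, and still so for the second after the job is handed in, while the arm keeps its last pose, push and grip.
It also fails if it takes over 40 s, if anything falls off the work surface, if the arm or the gripper's body presses on something with over 40 N, if the wrist force passes 120 N, or if a joint passes its speed limit or range.

## Working session

There is one attempt and no reset: what is moved stays moved. The work goes in short steps, each a Python script; the robot and the scene stay as the last script left them, time stands still between calls to the robot, and variables do not carry over. Pictures are saved under pics/ and viewed, about 8 in all and at most 12, crops included, and the job is handed in when it is done.

```bash
ls; mkdir -p pics; python3 - <<'E'
from plant import bot
import cv2,numpy as np
for n in("scene","top"):
    im=bot.camera(n); c=bot.get_calibration(n); print(n,{k:np.round(v,4).tolist() for k,v in c.items()})
    cv2.imwrite(f"pics/{n}0.png",im[...,::-1])
    cv2.imwrite(f"pics/{n}0b.png",cv2.resize(im[...,::-1],(800,600),interpolation=cv2.INTER_CUBIC))
print(bot.get_calibration("wrist")); print(bot.read_state())
E
```

```text
pics
scene {'fx': 436.6874, 'fy': 436.6874, 'cx': 247.2826, 'cy': 188.363, 'view': [[-0.2483, 0.9686, 0.0142, 234.9901], [-0.6346, -0.1737, 0.753, 238.2115], [0.7318, 0.178, 0.6578, -1630.4384], [0.0, 0.0, 0.0, 1.0]]}
top {'fx': 359.1135, 'fy': 359.1135, 'cx': 260.6207, 'cy': 189.6051, 'view': [[0.0235, -0.9997, 0.0033, -87.6112], [0.9941, 0.0237, 0.1059, -549.6969], [-0.1059, 0.0008, 0.9944, -1059.8661], [0.0, 0.0, 0.0, 1.0]]}
{'fx': 286.8597605471183, 'fy': 286.8597605471183, 'cx': 250.84681556605918, 'cy': 191.38464607225998, 'T_tool_cam': array([[ 4.79443871e-04,  9.52446768e-01,  3.04704651e-01,
         8.29477010e+01],
       [ 9.99999653e-01, -2.49213718e-04, -7.94477223e-04,
        -4.01873640e-01],
       [-6.80760685e-04,  3.04704926e-01, -9.52446557e-01,
        -1.57203618e+02],
       [ 0.00000000e+00,  0.00000000e+00,  0.00000000e+00,
         1.00000000e+00]])}
{'t': 0.1, 'joint_pos': array([-8.97900532e-01,  3.59330888e-01,  1.11702294e-02, -2.74039212e-04,
       -1.22414177e+00, -2.88078617e-01]), 'qvel': array([-0.00107107, -0.00115645,  0.00119667,  0.00294171, -0.00029792,
       -0.00261184]), 'tau': array([-1.49534964e-03, -5.84159768e+01,  2.93750060e+01,  7.01540977e+00,
        1.01879615e-02, -9.84885355e-05]), 'tcp_pos': array([ 253.17307129, -625.24992554,  225.72110658]), 'eef_rot': array([-1.91177745e-01,  9.81555137e-01,  7.27332533e-04, -2.33823298e-04]), 'contact_force': array([-0.48004895,  0.41294164, -0.24784414]), 'moment': array([-0.01873665,  0.0051748 ,  0.0146506 ]), 'width': 87.86352388471295}
```

View pics/top0b.png

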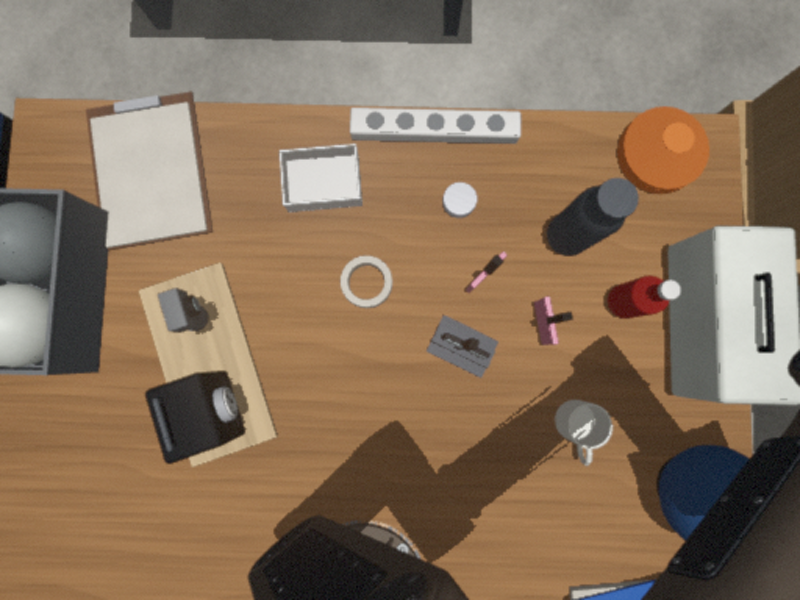

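View pics/scene0b.png

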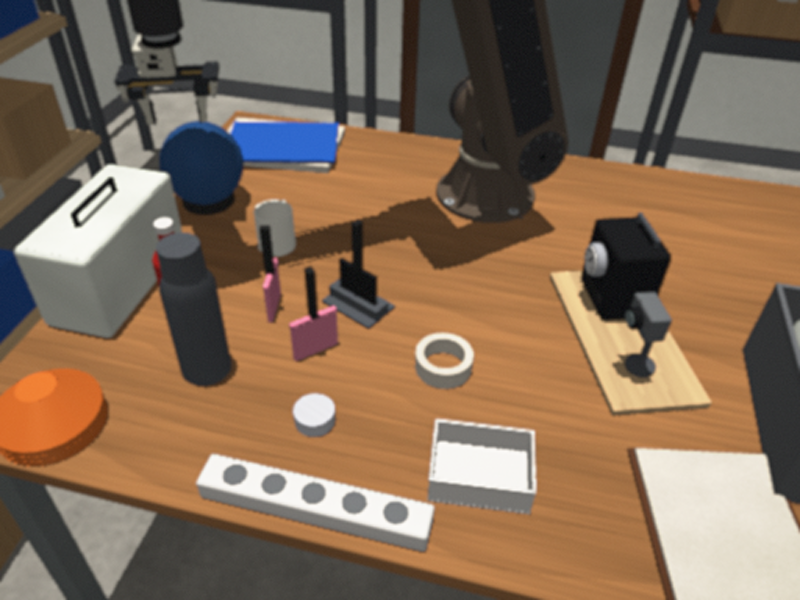

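The black-backed mirror in the steel stand (top, about 462,345) fits the description. The look-alikes at (487,271) and (548,320) are pink and stand free of any stand. I'll confirm this in enlarged crops and measure corners.

```bash
python3 - <<'E'
import cv2,numpy as np
t=cv2.imread("pics/top0.png"); s=cv2.imread("pics/scene0.png")
def crop(im,x,y,w,h,k):
    o=cv2.resize(im[y:y+h,x:x+w],None,fx=k,fy=k,interpolation=cv2.INTER_CUBIC)
    for i in range(0,w,10):
        cv2.line(o,(i*k,0),(i*k,8 if i%50 else 16),(0,255,255),1)
        if i%20==0: cv2.putText(o,str(x+i),(i*k,26),0,.35,(0,255,255),1)
    for j in range(0,h,10):
        cv2.line(o,(0,j*k),(8,j*k),(0,255,255),1)
        if j%20==0: cv2.putText(o,str(y+j),(10,j*k+4),0,.35,(0,255,255),1)
    return o
a=crop(t,80,160,100,145,4); b=crop(t,265,190,66,60,6)
o=np.zeros((580,800,3),np.uint8); o[:580,:400]=a; o[:360,404:800]=b
cv2.imwrite("pics/c1.png",o)
a=crop(s,345,130,115,140,4); b=crop(s,200,135,55,75,6)
o=np.zeros((560,800,3),np.uint8); o[:560,:460]=a; o[:450,465:795]=b
cv2.imwrite("pics/c2.png",o)
E
```

```text
(no output)
```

View pics/c1.png

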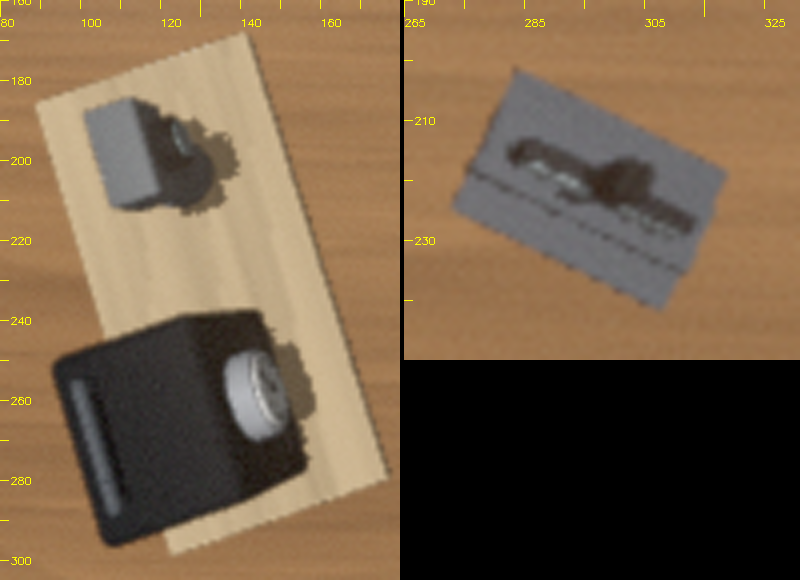

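View pics/c2.png

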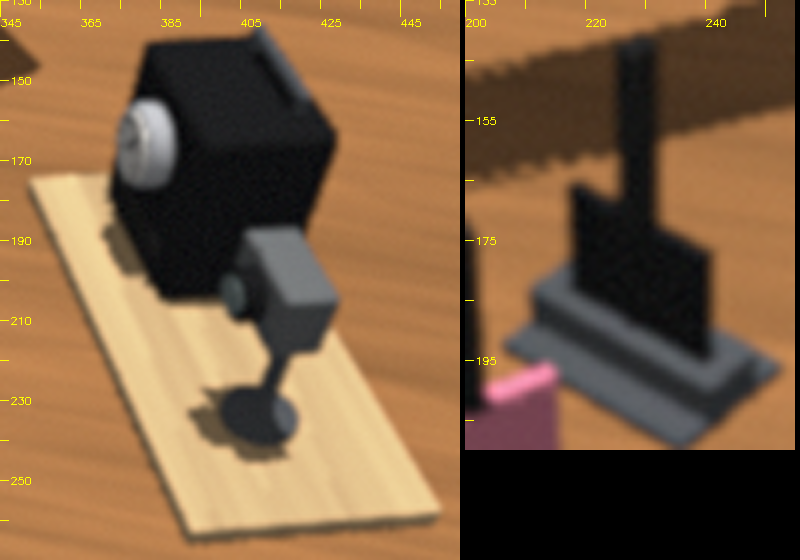

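The target is confirmed: black back, in the stand, with glass on the robot's side. Now I'll fit the poses.

```bash
cat > h.py <<'E'
import numpy as np, cv2
from scipy.optimize import least_squares
from scipy.spatial.transform import Rotation as R
from plant import bot
def proj(n,P):
    c=bot.get_calibration(n); p=np.c_[P,np.ones(len(P))]@np.array(c["view"]).T
    return np.c_[c["cx"]+c["fx"]*p[:,0]/-p[:,2], c["cy"]-c["fy"]*p[:,1]/-p[:,2]]
def place(q,L):
    c,s=np.cos(q[2]),np.sin(q[2]); L=np.asarray(L,float)
    return np.c_[q[0]+c*L[:,0]-s*L[:,1], q[1]+s*L[:,0]+c*L[:,1], L[:,2]]
E
python3 - <<'E'
from h import *
st={"top":([(-90,180,15),(80,180,15),(80,-180,15),(-90,-180,15)],[(88.6,186),(141.6,167.8),(176.7,279),(122.7,298)]),
"scene":([(80,-180,15),(80,180,15),(-90,180,15),(50,90,135)],[(352.3,175.3),(392.3,263.3),(455,257.3),(403,204)])}
f=lambda q,d:np.concatenate([(proj(n,place(q,a))-b).ravel() for n,(a,b) in d.items()])
r=least_squares(f,[600,300,-1.3],args=(st,)); print("station",r.x,np.round(r.fun,1))
def g(q,w=1):
    z=q[3]
    d={"top":([(40,60,z),(40,-60,z),(-40,-60,z),(-40,60,z)],[(283.5,201),(318.8,218.5),(307.8,241.5),(272.8,224.5)]),
    "scene":([(40,-60,z),(-40,60,z),(40,60,z),(5,-44,94),(5,44,94),(0,0,196)],[(206,192),(252.3,196),(236.5,209.5),(218.2,165.5),(241,176.5),(228.5,142)])}
    return f(q,d)
for y in(-.5,):
    r=least_squares(g,[500,-150,y,5]); print("stand",r.x,np.round(r.fun,1))
E
```

```text
station [417.01663765 308.56891229  -1.20780845] [-0.8 -0.6 -1.  -0.5  0.   0.4 -0.4  0.9 -0.9 -0.8 -0.1 -0.1  0.2  0.7
 -1.2  0.3]
stand [ 4.57203851e+02 -1.81953396e+02 -4.25756861e-01  5.28886162e+00] [-0.8  0.6 -0.8  0.1 -0.8  0.7 -1.2  0.6 -0.3  0.1  0.6 -0.6 -0.5  0.1
 -1.8  0.3 -1.5  1.5 -0.1  0. ]
```

```bash
cat >> h.py <<'E'
ST=np.array([417.0,308.6,-1.2078])
def ori(yaw,flip): # tool y along +-mirror y, pointing down
    s=-1 if flip else 1
    x=np.array([-np.cos(yaw),-np.sin(yaw),0])*s; z=np.array([0,0,-1.]); y=np.cross(z,x)
    return R.from_matrix(np.c_[x,y,z]).as_quat()
def goal(ST=ST,d=250):
    return place(ST,[(50+d+6,0,81+145-19)])[0]
E
python3 - <<'E'
from h import *
p=np.array([457.2,-182]); yaw=-.4258
for fl in(0,1):
    print(fl,*[None if q is None else np.round(q,2) for q in [bot.solve_ik([*p,z],ori(yaw,fl)) for z in(132,330)]+[bot.solve_ik(goal(),ori(ST[2],fl))]])
print(goal())
s=bot.read_state()["tcp_pos"]; bot.line_to([s[0],s[1],350],velocity=250)
bot.move_ptp([*p,330],ori(yaw,0))
bot.pause(.2); s=bot.read_state(); im=bot.camera("wrist"); print(s["t"],s["tcp_pos"],s["joint_pos"])
np.savez("w0.npz",p=s["tcp_pos"],q=s["eef_rot"]); cv2.imwrite("pics/w0.png",im[...,::-1]); cv2.imwrite("pics/w0b.png",cv2.resize(im[...,::-1],(800,600),interpolation=cv2.INTER_CUBIC))
E
```

```text
0 [ 0.02  0.14 -0.51  0.   -0.91 -2.02] [ 0.02 -0.   -0.2   0.   -1.37 -2.02] None
1 [ 0.02  0.14 -0.51  0.   -0.91  1.12] [ 0.02 -0.   -0.2   0.   -1.37  1.12] [ 0.42  0.13 -0.34  0.   -1.1  -0.05]
[525.65353154  22.53984884 207.        ]
2.7167 [ 457.16698939 -182.49068983  329.87686019] [ 2.04680269e-02 -1.40684362e-03 -2.02250041e-01  2.46118710e-05
 -1.37021596e+00 -2.01780810e+00]
```

View pics/w0b.png

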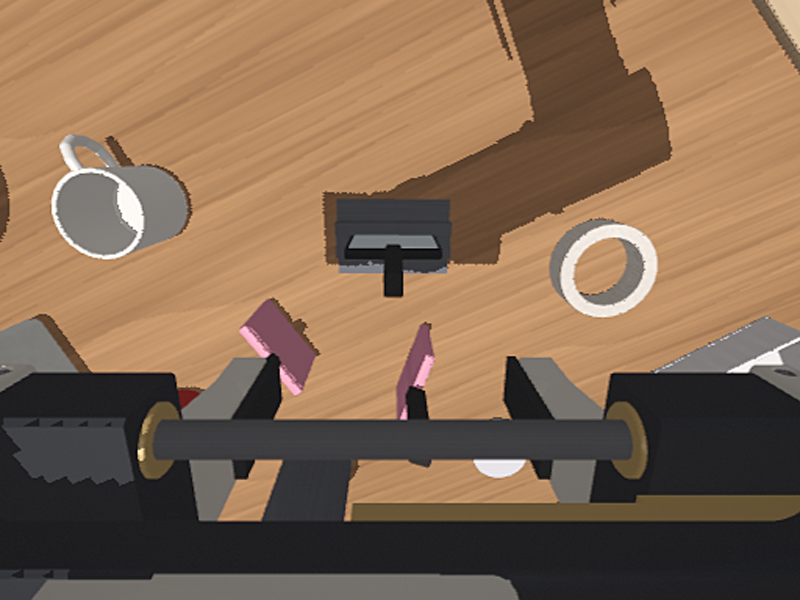

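```bash
python3 - <<'E'
from h import *
d=np.load("w0.npz"); c=bot.get_calibration("wrist"); T=np.eye(4); T[:3,:3]=R.from_quat(d["q"]).as_matrix(); T[:3,3]=d["p"]
V=np.linalg.inv(T@c["T_tool_cam"])
def pw(P):
    p=np.c_[P,np.ones(len(P))]@V.T
    return np.c_[c["cx"]+c["fx"]*p[:,0]/-p[:,2],c["cy"]-c["fy"]*p[:,1]/-p[:,2]]
L=[(-40,-60,5.3),(-40,60,5.3),(9,-7,196),(9,7,196),(5,-44,94),(5,44,94)]
U=(np.array([(336.5,199.5),(449.5,199.5),(385,297),(402.5,297),(345.5,261),(441,261)])+.5)/1.5625-.5
print(np.round(pw(place([457.2,-182,-.4258],L))-U,1))
r=least_squares(lambda q:(pw(place(q,L))-U).ravel(),[457,-182,-.42]); print(r.x,np.round(r.fun.reshape(-1,2),1))
E
```

```text
[[-0.5 -0.6]
 [ 0.1 -0.6]
 [-1.4  0.2]
 [ 0.5  0.2]
 [-1.2 -1.4]
 [ 0.7 -1.4]]
[ 4.58007299e+02 -1.81931014e+02 -4.25296225e-01] [[-0.2 -0.1]
 [ 0.4 -0.2]
 [-1.   0.8]
 [ 0.9  0.8]
 [-0.9 -0.9]
 [ 0.9 -0.9]]
```

```bash
python3 - <<'E'
from h import *
p=np.array([457.8,-181.9]); o=ori(-.4255,1)
bot.move_ptp([*p,330],o)
bot.line_to([*p,132],velocity=150); bot.pause(.2); print(bot.read_state()["tcp_pos"])
bot.move_gripper(0,force=30); bot.pause(.3)
s=bot.read_state(); print(s["width"],s["contact_force"],s["tcp_pos"])
bot.line_to([*p,225],velocity=80); bot.pause(.2)
s=bot.read_state(); print(s["t"],s["width"],s["contact_force"],s["joint_pos"])
g=goal(); bot.line_to([g[0],g[1],215],velocity=120,ori=ori(ST[2],1)); bot.line_to(g,velocity=60); bot.pause(.5)
s=bot.read_state(); print(s["t"],s["width"],s["contact_force"],s["tcp_pos"],s["joint_pos"],R.from_quat(s["eef_rot"]).as_matrix()[:,:2].round(4))
np.savez("w1.npz",p=s["tcp_pos"],q=s["eef_rot"])
ims=[]
for n in("wrist","scene","top"):
    im=bot.camera(n)[...,::-1]; cv2.imwrite(f"pics/{n}1.png",im); ims.append(im)
cv2.imwrite("pics/m1.png",cv2.resize(ims[0],(800,600),interpolation=cv2.INTER_CUBIC))
a=cv2.resize(ims[1][80:290,180:470],(435*800//435,579),interpolation=cv2.INTER_CUBIC)
cv2.imwrite("pics/m2.png",a)
E
```

```text
[ 458.10805234 -181.89310279  132.54513758]
13.88876161417826 [ 0.62493514 -0.02308998 -0.93757842] [ 457.74875858 -181.91668245  131.95449991]
10.0417 13.732636893900175 [-0.01224846  0.438183   -2.65471094] [ 2.17188964e-02  5.66893399e-02 -3.81664805e-01 -4.56677399e-05
 -1.13325905e+00  1.12357937e+00]
12.775 13.795383287710985 [-0.39226947  0.38031445 -2.6874669 ] [525.68016925  22.5736095  207.06715569] [ 4.16014640e-01  1.27998451e-01 -3.42985447e-01 -3.35161516e-05
 -1.09967892e+00 -5.29978077e-02] [[ 3.551e-01 -9.348e-01]
 [-9.348e-01 -3.551e-01]
 [-0.000e+00 -1.000e-04]]
```

View pics/m1.png

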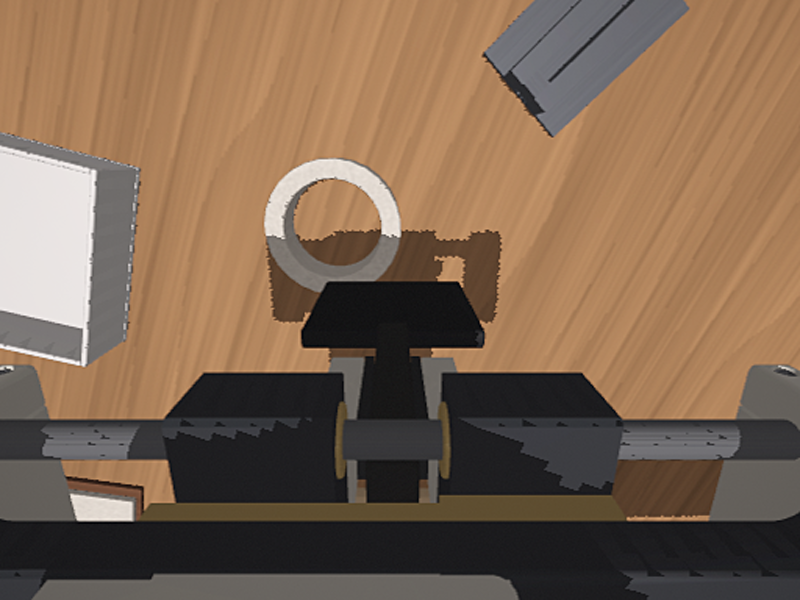

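View pics/m2.png

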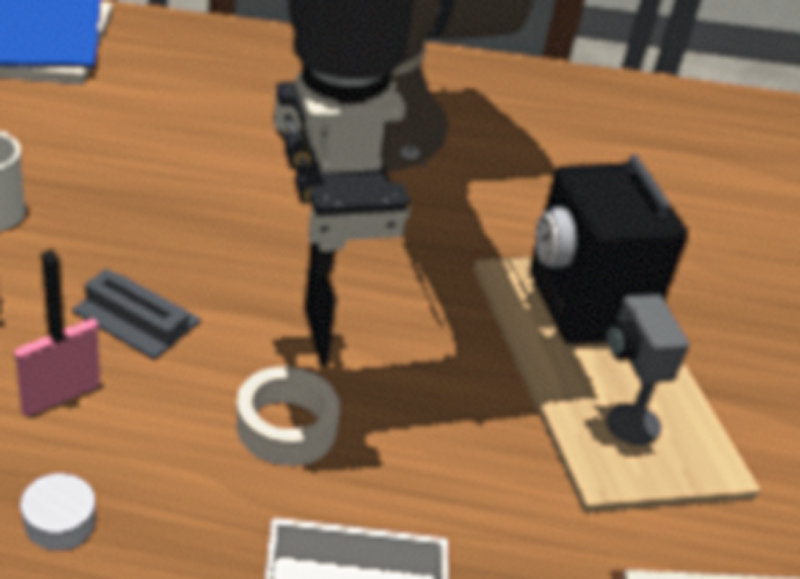

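```bash
python3 - <<'E'
from h import *
d=np.load("w1.npz"); c=bot.get_calibration("wrist"); T=np.eye(4); T[:3,:3]=R.from_quat(d["q"]).as_matrix(); T[:3,3]=d["p"]
V=np.linalg.inv(T@c["T_tool_cam"]); cs=bot.get_calibration("scene")
gp=d["p"]+[0,0,19]
def world(e,L): # e: pitch,yaw,dx,dy,dz about grasp point
    M=R.from_euler("ZY",[ST[2]+e[1],e[0]]).as_matrix()
    return (np.array(L,float)-[0,0,145]+[e[2],0,e[3]])@M.T+gp
def pj(c,V,P):
    p=np.c_[P,np.ones(len(P))]@np.array(V).T
    return np.c_[c["cx"]+c["fx"]*p[:,0]/-p[:,2],c["cy"]-c["fy"]*p[:,1]/-p[:,2]]
L=[(5,44,0),(5,-44,0),(5,44,88),(5,-44,88)]
U=(np.array([(328,282),(463,282),(302,346),(484,346)])+.5)/1.5625-.5
print(np.round(pj(c,V,world([0,0,0,0],L))-U,1))
f=lambda e:np.r_[(pj(c,V,world(e,L))-U).ravel(), e[2]/3,e[3]/3]
r=least_squares(f,[0,0,0,0]); print(np.degrees(r.x[:2]),r.x[2:],r.fun.round(1))
# overlays
w=cv2.imread("pics/wrist1.png"); s=cv2.imread("pics/scene1.png"); t=cv2.imread("pics/top1.png"); K=4
S=cv2.resize(s[140:225,270:350],None,fx=K,fy=K,interpolation=cv2.INTER_CUBIC)
W=cv2.resize(w[165:240,180:320],None,fx=3,fy=3,interpolation=cv2.INTER_CUBIC)
box=[(a,b,z) for z in(0,88) for a,b in((-5,-44),(5,-44),(5,44),(-5,44))]
B=(proj("scene",world([0,0,0,0],box))-[270,140])*K
for a,b in [(i,(i+1)%4) for i in range(4)]+[(i+4,(i+1)%4+4) for i in range(4)]+[(i,i+4) for i in range(4)]: cv2.line(S,tuple(int(v) for v in B[a]),tuple(int(v) for v in B[b]),(0,255,0),1)
# station overlay on top view
Tt=cv2.resize(t[160:305,80:300],None,fx=K-1,fy=K-1,interpolation=cv2.INTER_CUBIC)
o=np.zeros((600,800,3),np.uint8); o[:S.shape[0],:S.shape[1]]=S; o[:W.shape[0],340:340+W.shape[1]]=W
o=o[:345]; cv2.imwrite("pics/c3.png",o)
E
```

```text
[[-1.9 -0.5]
 [-2.3 -0.5]
 [-2.4 -9.3]
 [ 1.4 -9.3]]
[-3.87507112  0.00802938] [-10.74061038   0.15482293] [-1.8  0.4 -2.3  0.4 -1.8 -0.7  0.8 -0.7 -3.6  0.1]
```

View pics/c3.png

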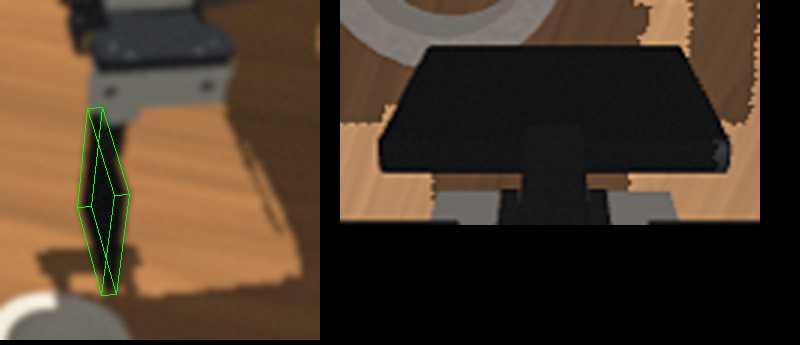

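```bash
python3 - <<'E'
from h import *
d=np.load("w1.npz"); c=bot.get_calibration("wrist"); T=np.eye(4); T[:3,:3]=R.from_quat(d["q"]).as_matrix(); T[:3,3]=d["p"]
V=np.linalg.inv(T@c["T_tool_cam"]); gp=d["p"]+[0,0,19]
def world(e,L):
    M=R.from_euler("ZYX",[ST[2]+e[1],e[0],e[2]]).as_matrix()
    return (np.array(L,float)-[0,0,145]+e[3:6])@M.T+gp
def pj(P):
    p=np.c_[P,np.ones(len(P))]@V.T
    return np.c_[c["cx"]+c["fx"]*p[:,0]/-p[:,2],c["cy"]-c["fy"]*p[:,1]/-p[:,2]]
L=[(5,44,0),(5,-44,0),(5,44,88),(5,-44,88),(-5,44,88),(-5,-44,88)]
U=np.array([(209.3,180),(294.3,180),(193.3,211),(309.7,211),(193.3,222),(309.5,222)])
print(np.round(pj(world(np.zeros(6),L))-U,1))
f=lambda e:np.r_[(pj(world(e,L))-U).ravel(), np.array(e[3:])/2,np.degrees(e[2])]
r=least_squares(f,np.zeros(6)); print(np.degrees(r.x[:3]),r.x[3:],r.fun.round(1))
# re-measure the station from this arm pose: board edges in the top view
t=cv2.imread("pics/top1.png"); o=cv2.resize(t[160:305,75:270],None,fx=4,fy=4,interpolation=cv2.INTER_CUBIC)
P=lambda L:[tuple(int(v) for v in p) for p in (proj("top",place(ST,L))-[75,160])*4+1.5]
cv2.polylines(o,[np.array(P([(-90,180,15),(80,180,15),(80,-180,15),(-90,-180,15)]))],True,(0,255,0),1)
cv2.drawMarker(o,P([(50,-90,115)])[0],(0,0,255)); cv2.drawMarker(o,P([(50,90,135)])[0],(255,0,0))
cv2.imwrite("pics/c4.png",o)
E
```

```text
[[-1.4 -0.2]
 [-0.5 -0.2]
 [-2.6  0.9]
 [ 1.3  1. ]
 [-1.7  2.5]
 [ 0.7  2.5]]
[ 0.60702164  0.1264772  -0.29510114] [ 0.44814109 -0.09387136 -3.5045732 ] [-0.  -0.1 -0.1 -0.1 -1.  -0.6  0.9 -0.6 -0.2  0.8  0.4  0.8  0.2 -0.
 -1.8 -0.3]
```

View pics/c4.png

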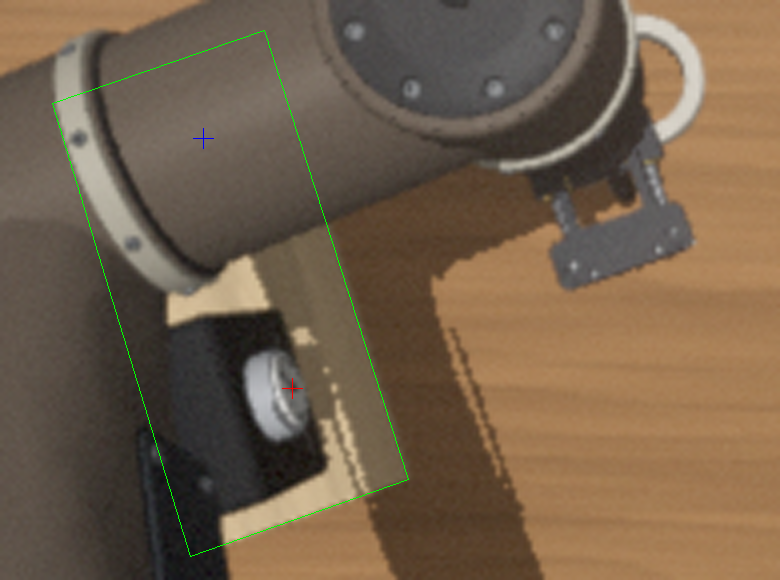

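```bash
python3 - <<'E'
from plant import bot
s=bot.read_state(); print(s["t"],s["width"],s["tcp_pos"],s["contact_force"],abs(s["qvel"]).max()); bot.close_job()
E
```

```text
12.925 13.803600007296277 [525.66217325  22.53646119 207.02845832] [-0.48847533  0.09991942 -1.77573202] 0.0019411532942830122
the job is handed in; nothing more can be done
```

The job is handed in. The mirror is out of its stand and held by its handle, upright and still, 250 mm straight ahead of the dial and lens. Its glass points at the midpoint between them. It took about 13 s of robot time and I saw no contacts on the way. I picked the black-backed mirror in the steel stand and left both pink look-alikes alone.

**Last checks:**
- **Grip:** the fingers are 13.8 mm apart on the 14 mm handle, and the joints are steady.
- **Mirror angle:** the last wrist picture puts it within about 0.6° of the planned tilt and 0.2° of the planned turn.
- **Station position:** the fitted outline agrees with the top picture to about 1 pixel (roughly 3 mm). The arm hid part of the board in that picture.

**Not settled:**
- **Height:** the wrist fit put the mirror about 3 mm lower than planned, but the overlay on the scene picture showed no such offset. I left it, since that is within measurement error.
- **What the camera sees:** I could not look through the station camera, so the dial being in the middle of the mirror rests on the geometry.
- **Other things on the table:** I did not re-measure them afterwards. The ones visible in the last pictures looked undisturbed.

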